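Date-stamp the cake box

TASK

The spring date stamp has fallen over: pick it up, stand it upright on the round rubber pad and let go of it. Then take it again, set it upright and squarely in the middle of the cake box's label and press the head fully down to its stop for a moment, so that it prints. Finally stand it back upright on the rubber pad, let go, and leave the box and the other things on the bench where they are.

Things in the scene. Friction and masses are not known exactly. Their poses are not given: they have to be found in the camera images.
- stamp_center (a point): Axis of the loose grey plastic date stamp with black head (0.25 kg), 42 mm above its foot, half-way up. Axes: z foot to head, x along its 54 mm side. Casing 54 (x) x 40 (y) x 42 mm high; above it on a stem the head, 34 (x) x 30 (y) mm, 60 to 84 mm above the foot. It starts lying on a 40 mm wide side: x vertical, 54 mm high, 40 mm wide, head pointing away from the robot (+x) within about 35 degrees.
- stamp_foot (a point): Centre of the underside of the stamp's foot (the printing face, 54 x 40 mm); same axes as stamp_center.
- head_top (a point): Centre of the top of the stamp's head, 84 mm above the foot when not pressed; moves with the head.
- head (a joint): How far the stamp's head is pressed down, in m: 0 released, 0.010 at its stop. The spring needs about 3 N to start and 9 N at the stop, and brings the head back when let go.
- pad: Round flat black rubber pad, fixed, 150 mm across and 3 mm thick, the stamp's parking place; origin at the centre of its underside on the bench.
- cakebox: Closed cardboard cake box, loose, 0.8 kg, 140 mm (x) by 170 mm (y) by 70 mm high; origin at the centre of its underside. It stands left or right of the stamp, with the rubber pad on the other side.
- label (a point): Centre of the white paper label on the cake box's lid, 70 mm above the bench, off the lid's centre by 20 mm to the box's -x and 12 mm to its +y. Label 74 (its x) x 60 mm with a thin printed frame 64 x 50 mm. The stamp's long side goes along the label's long side, either way round.
- tart_tin: Bystander: small round aluminium tart tin, 84 mm across, 24 mm high; origin under its centre.
- brush: Bystander: pastry brush with a wooden handle, 200 mm long, lying on the bench.
- sugar_jar: Bystander: glass jar with a steel lid, 60 mm across, 85 mm high; origin under its centre.
- ring_cutter: Bystander: plain steel ring cutter, 70 mm across, 40 mm high, open; origin under its centre.
There are look-alikes about, which are no part of the job. What is meant by the pad is not yellow, and is the larger of those in its own colour. Leave any blue look-alike of the part that bears stamp_center alone.

How it is judged (in metres and radians):
On the way, in this order (a step that is already met when the one before it is completed fails the run):
1. the stamp stands upright on the rubber pad, let go (horizontal distance between stamp_foot and pad below 0.048 m and z of stamp_foot in the frame of pad below 0.007 m and angle between stamp_foot's own z axis and vertical below 0.1 rad and contact force between the fingers and stamp below 0.2 N and linear speed of stamp below 0.02 m/s), for 0.3 s.
2. the stamp stands squarely on the label with its head pressed to the stop (horizontal distance between stamp_foot and label below 0.01 m and angle between the x axis of stamp_foot and the x axis of label, either way round below 0.2 rad and z of stamp_foot in the frame of label between -0.004 and 0.004 m and angle between stamp_foot's own z axis and vertical below 0.12 rad and value of joint head above 0.009 m), for 0.2 s.
At the end, for the whole second after the job is handed in: The stamp stands upright (within 0.1 rad), still and let go on the rubber pad, its foot centre within 48 mm of the pad centre, its head sprung back up (pressed under 2 mm); the cake box is within 30 mm of where it was (all of step 1 and value of joint head below 0.002 m and distance of cakebox from where it was at the start of the episode below 0.03 m); the robot touches nothing.
It fails at once if a bystander is moved by more than 30 mm (distance of any of tart_tin, brush, sugar_jar, ring_cutter from where it was at the start of the episode above 0.03 m).
It fails at once if the cake box is moved by more than 30 mm or tipped (distance of cakebox from where it was at the start of the episode above 0.03 m or angle between cakebox's own z axis and vertical above 0.2 rad).
It also fails if it takes over 64 s, if anything falls off the work surface, if the arm or the gripper's body presses on something with over 40 N, if the wrist force passes 120 N, or if a joint passes its speed limit or range.

ROBOT

A 6-joint arm with a two-finger parallel gripper is mounted at the origin on the work surface. World frame = base frame: x ahead of the robot, y to its left, z up, the work surface at z = 0. Lengths are in mm, angles in rad, forces in N, time in s.
With the tool pointing down it reaches from about 300 to 750 mm from the base axis. Payload 8.5 kg.
Tool frame: the origin (TCP) lies on the centre line of the jaws, within the pads' length; the fingertips stand 19 mm ahead of it and the grasp point (between the pads) is the TCP; z points along the fingers, y is the line along which they close (so a half turn about z gives the same grasp; the last joint's range is limited). The gripper opens to 88 mm and grips with 3 to 60 N. Pads are 18 mm wide; open, the fingers measure 123 mm over their backs; the gripper's body (75 mm by 187 mm) begins 45 mm behind the grasp point.
Start: joints at [0.956, 0.381, 1.297, -0, 1.464, -0.215], TCP at [214.069, 506.611, 257.748] pointing down, gripper open.
Joint ranges: [-3.11, 3.11], [-0.89, 2.33], [0.22, 2.48], [-1.42, 4.56], [0.17, 2.85], [-2.88, 2.88]. Speed limits (rad/s): [2.39, 2.39, 3.14, 3.14, 3.14, 3.14].

INTERFACE

Orientations are given as a unit quaternion [x, y, z, w].
In Python, from plant import arm, optics, order, nets gives the robot as it stands. The module is installed in compiled form; this text tells all that it offers.
- The arm moves only by the tool send_rows, never from a script. Its argument "increments" is a list of rows, each a list of 5 numbers: the opening, from -1 (shut) to 1 (fully open), so that 0 is half open, then the shift along the tool's x, y, z in mm, then the turn about the tool's z in degrees. A call has 1 to 5 rows; each row shifts and turns the commanded pose from where the row before left it, along the tool's axes as they then stand; what a row does not reach is not made up. A row lasts 1/12 s, in which the tool goes at most 41.7 mm and 7.16 degrees, less where a joint would pass 70% of its speed; a pose out of reach is approached as far as the arm can. A call with a gripper value outside its range is refused whole. The fingers move at their own pace and stop on an object; "force" is the grip in N (left out, the last holds). Time passes only in rows, so rows that do not move let the fingers close. It gives the time, the measured TCP pose, the force, the opening and the grip force at its end, in the units of the state.
- arm.sense(): the state, without advancing time (a new reading comes with each control period).
- optics.grab_frame(name): name is "scene" or "top"; returns a dict with "frame" (400x640x3 uint8, red, green, blue), "mtx" (3x3 intrinsics, pixels), "k1" (the pictures are not rectified: a ray, as slopes to the right and down, at radius r is drawn at 1 + k1 r^2 times it, then the intrinsics apply), "extrinsics" (4x4, takes a point from world to camera coordinates). Camera axes: x right, y up, looking along -z (the intrinsics and any distortion apply to the point x, -y, -z); pixel columns grow to the right and rows downward; lengths in mm; the calibration is good to about 2 mm. A picture is of the moment at which its call begins. There is no depth.
- order.finish_job(): hands the job in; it is judged then, once.
Trained networks look in the newest picture that a camera, given by its name, has taken for a name from the list of things; names that differ only in an ending like _2 or _b are one class to them, and where a whole thing is asked for, a point or a joint stands for the part that bears it (a point fixed in the world has none). Each returns a list of dicts, best first, with "conf" (0 to 1); they miss things now and then, are a little off and sometimes report something else, mostly with a low value. They report only what shows in the picture. A call takes as long as a camera call. They do not tell look-alikes from the thing itself.
- nets.spot_in(camera, thing): "pixel" ([column, row] in pixels, amid what is visible of it).
- nets.outline_of(camera, thing): "pixels" (400x640 bool, what is visible of it) and "pixel" ([column, row] in pixels, amid what is visible of it).
The state is a dict: "time_s": time; "joint_positions": joint angles; "joint_vel": joint speeds; "effort": joint torques, N m; "ee_pos": TCP position; "ee_rot": TCP orientation; "contact_force": force on the tool from outside, world axes, zero at the start; "moment": the same for the moment, N m; "grip_width": opening from 0.0 (shut) to 1.0 (fully open); "finger_force": force on a finger pad.
Only numpy, scipy, OpenCV 4.12 (cv2) and the standard library are available. Lean on these libraries where they do the work, as an engineer would, in place of code of your own. Each camera call takes 0.05 s, during which the arm holds its last target. There are 200 camera calls.

## Working session

There is one attempt and no reset: what is moved stays moved. The work goes in short steps, Python scripts to look and compute and a tool call to move; the robot and the scene stay as the last step left them, time stands still between calls to the robot, and variables do not carry over. Pictures are saved under pics/ and viewed, at most 10 in all, crops included, and the job is handed in when it is done.

Besides the shell and the picture viewer there is one more tool, called after "Request:" as a command line: name --pt "numbers of a row" for each row, then --argument value for the rest. send_rows: Moves the arm, as the interface text tells. Its arguments: {"type":"object","properties":{"increments":{"type":"array"},"force":{"type":"number"}},"required":["increments"]}

```bash
mkdir -p pics; cat > h.py <<'E'
import numpy as np, cv2
from plant import arm, optics, order, nets
def grab(n):
    f=optics.grab_frame(n); return f
def ray(f,px):
    K=np.array(f["mtx"],float);E=np.array(f["extrinsics"],float)
    d=np.array([(px[0]-K[0,2])/K[0,0],(px[1]-K[1,2])/K[1,1]]);u=d.copy()
    for _ in range(20): u=d/(1+f["k1"]*(u@u))
    v=E[:3,:3].T@np.array([u[0],-u[1],-1]); o=-E[:3,:3].T@E[:3,3]
    return o,v/np.linalg.norm(v)
def onz(f,px,z):
    o,v=ray(f,px); return (o+v*(z-o[2])/v[2])
def proj(f,P):
    K=np.array(f["mtx"],float);E=np.array(f["extrinsics"],float)
    c=E[:3,:3]@np.asarray(P,float)+E[:3,3]; u=np.array([c[0],-c[1]])/-c[2]; u=u*(1+f["k1"]*(u@u))
    return np.array([K[0,0]*u[0]+K[0,2],K[1,1]*u[1]+K[1,2]])
def tri(rs):
    A=np.zeros((3,3));b=np.zeros(3)
    for o,v in rs:
        M=np.eye(3)-np.outer(v,v);A+=M;b+=M@o
    return np.linalg.solve(A,b)
E
python3 - <<'E'
from h import *
np.set_printoptions(precision=1,suppress=True)
F={n:grab(n) for n in("scene","top")}
for n,f in F.items():
    cv2.imwrite(f"pics/{n}0.png",f["frame"][...,::-1])
    print(n,f["mtx"],f["k1"],-f["extrinsics"][:3,:3].T@f["extrinsics"][:3,3])
    for t in["stamp_center","pad","cakebox","label","tart_tin","brush","sugar_jar","ring_cutter"]:
        print(n,t,[(np.round(d["pixel"]),round(d["conf"],2),onz(f,d["pixel"],0)[:2]) for d in nets.spot_in(n,t)])
print(arm.sense())
E
```

```text
scene [[451.6   0.  316.3]
 [  0.  451.6 199.8]
 [  0.    0.    1. ]] -0.12999162293225963 [1340.8 -809.6  934.8]
scene stamp_center [(array([266., 211.]), 0.82, array([410.5, -79. ])), (array([240., 267.]), 0.62, array([ 557.7, -302.3])), (array([322., 210.]), 0.55, array([536.4,  57. ]))]
scene pad [(array([300., 194.]), 0.74, array([419.4,  66.9])), (array([371., 188.]), 0.66, array([572.7, 272.5])), (array([348., 154.]), 0.57, array([356.4, 393.6]))]
scene cakebox [(array([240., 270.]), 0.75, array([ 566.3, -311.1])), (array([386., 232.]), 0.51, array([754.2, 121.6]))]
scene label [(array([240., 270.]), 0.58, array([ 565.6, -308.4]))]
scene tart_tin []
scene brush [(array([336., 261.]), 0.72, array([731.7, -87.1]))]
scene sugar_jar [(array([314., 162.]), 0.92, array([306. , 250.6]))]
scene ring_cutter [(array([214., 212.]), 0.61, array([ 297.1, -209.2]))]
top [[496.3   0.  318.3]
 [  0.  496.3 202.2]
 [  0.    0.    1. ]] 0.0020801506059669552 [ 347.    20.1 1505.8]
top stamp_center [(array([371., 245.]), 0.81, array([ 433. , -117.6])), (array([324., 200.]), 0.54, array([572.8,  
[... 280 characters left out ...]
 136.]), 0.78, array([776.6, 114.8]))]
top brush [(array([361., 148.]), 0.85, array([733.9, -97.3]))]
top sugar_jar [(array([261., 278.]), 0.85, array([338.9, 216.1]))]
top ring_cutter [(array([421., 270.]), 0.43, array([ 354.5, -265.6])), (array([239., 206.]), 0.39, array([559.8, 282.3]))]
{'time_s': 0.9, 'joint_positions': array([ 1. ,  0.4,  1.3,  0. ,  1.5, -0.2]), 'joint_vel': array([ 0., -0., -0., -0.,  0., -0.]), 'effort': array([  0. , -43.8, -22.5,   0.1,   0. ,   0. ]), 'ee_pos': array([214.1, 506.6, 257.7]), 'ee_rot': array([ 0.2,  1. , -0. , -0. ]), 'contact_force': array([-0.1,  0.1, -0.6]), 'moment': array([ 0.,  0., -0.]), 'finger_force': 0.0, 'grip_width': 0.9990873727909814}
```

```bash
python3 - <<'E'
import cv2
a=cv2.imread("pics/top0.png")[90:310,170:490]
cv2.imwrite("pics/top0c.png",cv2.resize(a,None,fx=2.5,fy=2.5,interpolation=cv2.INTER_CUBIC))
E
```

```text
(no output)
```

View pics/top0c.png

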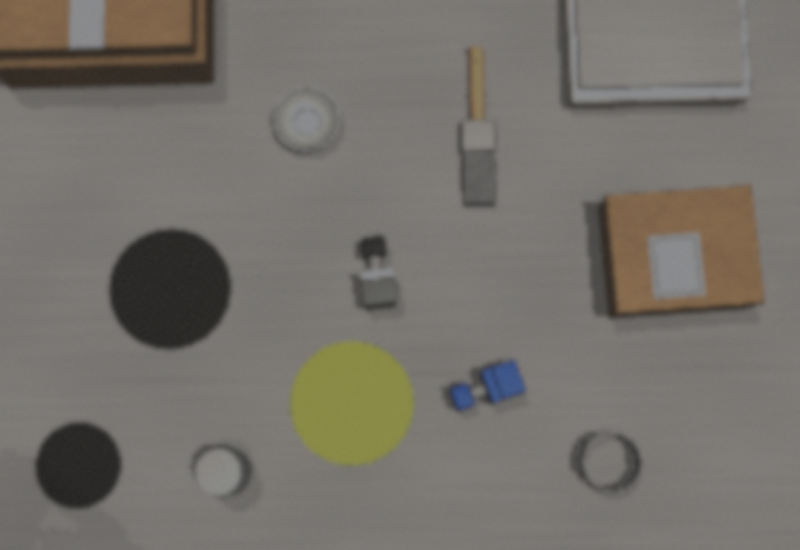

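View pics/scene0.png

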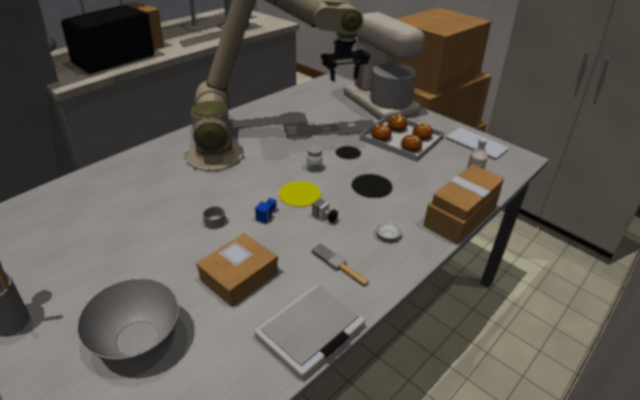

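Candidates in the top view:
- **Stamp:** the grey one with a black head is at (321,201). The blue look-alike is at (371,245), and the net ranks it first. In the scene view, (240,267) is a false hit on the box.
- **Pad:** the large black one is at (238,206). The small black one is at (201,276) and the yellow one at (311,251).

I choose the grey stamp at (321,201) and the large black pad at (238,206). The box with the label is at (442,188). Next I measure these and check the choice in a close crop.

```bash
cat > fit.py <<'E'
from h import *
from scipy.optimize import minimize
from scipy.spatial.transform import Rotation as R
S=4
def boxpts(cx,cy,cz,a,b,c): return np.array([[cx+i*a/2,cy+j*b/2,cz+k*c/2] for i in(-1,1) for j in(-1,1) for k in(-1,1)])
STAMP=[boxpts(0,0,21,54,40,42),boxpts(0,0,51,12,12,18),boxpts(0,0,72,34,30,24)]
def lying(p): # p=x,y,z of stamp_center, yaw of stamp z in world; stamp x up
    c,s=np.cos(p[3]),np.sin(p[3]); Rm=np.column_stack([[0,0,1],[-s,c,0],[c,s,0]])
    # y = z cross x
    Rm[:,1]=np.cross(Rm[:,2],Rm[:,0])
    return [(b-[0,0,42])@Rm.T+np.array(p[:3]) for b in STAMP]
def sil(f,parts):
    m=np.zeros((400*S,640*S),np.uint8)
    for b in parts:
        q=np.array([proj(f,x) for x in b]); h=cv2.convexHull(((q+.5)*S*16).astype(np.float32)).astype(np.int32)
        cv2.fillConvexPoly(m,h,1,shift=4)
    return m
def iou(f,parts,M):
    m=sil(f,parts); return (m&M).sum()/(m|M).sum()
def up(mask): return (cv2.resize(mask.astype(np.float32),None,fx=S,fy=S,interpolation=cv2.INTER_LINEAR)>.5).astype(np.uint8)
E
python3 - <<'E'
from fit import *
np.set_printoptions(precision=2,suppress=True)
F={n:grab(n) for n in("top","scene")}
def pick(n,t,px):
    ds=nets.outline_of(n,t); d=min(ds,key=lambda d:np.hypot(*(np.array(d["pixel"])-px))); print(n,t,d["conf"],d["pixel"],d["pixels"].sum()); return d
T=pick("top","stamp_center",(321,201)); C=pick("scene","stamp_center",(324,210))
P=pick("top","pad",(238,206)); P2=pick("scene","pad",(371,188)); L=pick("top","label",(440,197)); L2=pick("scene","label",(236,254)); B=pick("top","cakebox",(442,188));B2=pick("scene","cakebox",(240,270))
Mt,Mc=up(T["pixels"]),up(C["pixels"])
tz=tri([ray(F["top"],T["pixel"]),ray(F["scene"],C["pixel"])]);print("stamp tri",tz)
cost=lambda p:-iou(F["top"],lying(p),Mt)-iou(F["scene"],lying(p),Mc)
best=min((minimize(cost,[535,15,27,a],method="Nelder-Mead",options=dict(initial_simplex=np.array([535,15,27,a])+np.vstack([np.zeros(4),np.diag([20,20,10,.2])]),xatol=.1,fatol=1e-4)) for a in(-.3,.05,.3)),key=lambda r:r.fun)
print("stamp fit",best.x,best.fun)
for n,p in(("top",P),("scene",P2)):
    c=max(cv2.findContours(p["pixels"].astype(np.uint8),0,1)[0],key=len)[:,0]
    w=np.array([onz(F[n],q,3) for q in c])[:,:2]; A=np.c_[2*w,np.ones(len(w))]; s=np.linalg.lstsq(A,(w**2).sum(1),rcond=None)[0]
    print("pad",n,s[:2],"r",np.sqrt(s[2]+s[0]**2+s[1]**2))
for n,z,c in(("top",70,(440,197)),("scene",70,(236,254))):
    g=F[n]["frame"].astype(int); m=((g.max(2)-g.min(2)<40)&(g.mean(2)>110)).astype(np.uint8)
    q=np.zeros_like(m); b=B if n=="top" else B2; m&=cv2.morphologyEx(b["pixels"].astype(np.uint8),cv2.MORPH_CLOSE,np.ones((9,9)))
    k,lab,st,ce=cv2.connectedComponentsWithStats(m); i=1+np.argmax(st[1:,4]); ct=max(cv2.findContours((lab==i).astype(np.uint8),0,1)[0],key=len)[:,0]
    w=np.array([onz(F[n],q,z)[:2] for q in ct],np.float32); print("label",n,ce[i],st[i],onz(F[n],ce[i],z),cv2.minAreaRect(w))
    if n=="top": r0=ray(F[n],ce[i])
    else: print("label tri",tri([r0,ray(F[n],ce[i])]))
for n,b in(("top",B),):
    ct=max(cv2.findContours(b["pixels"].astype(np.uint8),0,1)[0],key=len)[:,0]
    print("box",cv2.minAreaRect(np.array([onz(F[n],q,70)[:2] for q in ct],np.float32)))
ims=[]
for n,c in(("top",(322,200)),("scene",(324,210))):
    im=F[n]["frame"][...,::-1].copy(); x,y=c; a=cv2.resize(im[y-30:y+30,x-40:x+40],None,fx=5,fy=5,interpolation=cv2.INTER_CUBIC)
    m=sil(F[n],lying(best.x))[(y-30)*S:(y+30)*S,(x-40)*S:(x+40)*S]; m=cv2.resize(m,(400,300)); cs=cv2.findContours(m,0,1)[0]; cv2.drawContours(a,cs,-1,(0,255,0),1); ims.append(a)
cv2.imwrite("pics/fit.png",np.hstack(ims))
print(R.from_quat(arm.sense()["ee_rot"]).as_matrix())
E
```

```text
top stamp_center 0.71 [321.1, 201.2] 320
scene stamp_center 0.69 [320.8, 210.9] 402
top pad 0.68 [241.5, 206.6] 1842
scene pad 0.72 [369.9, 186.5] 822
top label 0.94 [442.5, 186.4] 3044
scene label 0.65 [240.2, 268.5] 3609
top cakebox 0.76 [440.9, 190.7] 3145
scene cakebox 0.63 [240.0, 270.1] 3615
stamp tri [562.84  27.34  28.07]
stamp fit [573.74  32.67  27.49   0.06] -1.6987686945318163
pad top [561.62 285.37] r 73.34984784155179
pad scene [561.62 288.62] r 74.83991493666203
label top [440.27 195.9 ] [429 182  24  28 588] [ 566.15 -318.48   70.  ] ((566.6688232421875, -318.0332946777344), (78.92544555664062, 64.85890197753906), 2.803849220275879)
label scene [235.26 253.5 ] [219 242  33  24 433] [ 565.04 -318.14   70.  ] ((564.208984375, -317.7077331542969), (76.23351287841797, 62.25475311279297), 3.3629727363586426)
label tri [ 565.91 -318.45   70.81]
box ((581.7435302734375, -323.7206115722656), (148.7007293701172, 188.484130859375), 3.4215803146362305)
[[-0.92  0.39 -0.  ]
 [ 0.39  0.92 -0.  ]
 [-0.   -0.   -1.  ]]
```

View pics/fit.png

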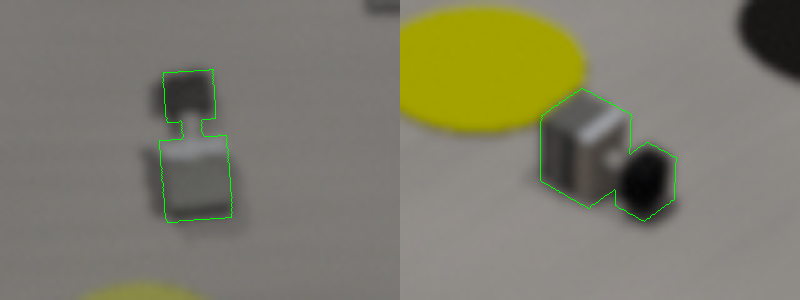

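The crops show the grey stamp with its black head: casing at top-view crop (195,180) and head at (190,95). It lies with the head toward +x, and the fit puts the centre at (574, 33, 27) with a heading of 3.4°. The pad centre is at (562, 287). The label is at (566, -318) with z ≈ 70, turned about 3°. I'll grip the head across its 30 mm sides so the stamp can swing upright in the fingers.

Request:
send_rows --pt "1 0 0 0 -6.6" --pt "1 0 0 0 -6.6" --pt "1 0 0 0 -6.6" --pt "1 0 0 0 -6.6" --pt "1 -22.7 -30.9 0 0"

```text
time_s: 1.82
ee_pos: [236.4, 479.4, 257.5]
ee_rot: [-0.036, 0.999, 0.001, -0.0]
contact_force: [0.1, 0.5, 0.2]
grip_width: 0.998
finger_force: 0.0
```

Request:
send_rows --pt "1 -22.7 -30.9 0 0" --pt "1 -22.7 -30.9 0 0" --pt "1 -22.7 -30.9 0 0" --pt "1 -22.7 -30.9 0 0" --pt "1 -22.7 -30.9 0 0"

```text
time_s: 2.23
ee_pos: [362.1, 328.3, 257.9]
ee_rot: [-0.031, 1.0, 0.0, 0.0]
contact_force: [0.5, 1.0, -0.3]
grip_width: 0.999
finger_force: 0.0
```

Request:
send_rows --pt "1 -22.7 -30.9 0 0" --pt "1 -22.7 -30.9 0 0" --pt "1 -22.7 -30.9 0 0" --pt "1 -22.7 -30.9 0 0" --pt "1 -22.7 -30.9 0 0"

```text
time_s: 2.65
ee_pos: [484.9, 180.8, 257.9]
ee_rot: [-0.03, 1.0, 0.0, 0.0]
contact_force: [0.8, -0.3, 0.6]
grip_width: 0.996
finger_force: 0.0
```

Request:
send_rows --pt "1 -22.7 -30.9 20 0" --pt "1 -22.7 -30.9 30 0" --pt "1 -22.7 -30.9 30 0" --pt "1 -22.7 -30.9 20 0" --pt "1 -22.7 -30.9 0 0"

```text
time_s: 3.07
ee_pos: [597.1, 44.7, 163.7]
ee_rot: [-0.031, 1.0, 0.001, -0.004]
contact_force: [-0.1, -0.6, 0.5]
grip_width: 1.001
finger_force: 0.0
```

```bash
cat > go.py <<'E'
import sys
from h import *
from scipy.spatial.transform import Rotation as R
np.set_printoptions(precision=2,suppress=True)
def to(x,y,z,yawdeg=None):
    s=arm.sense(); M=R.from_quat(s["ee_rot"]).as_matrix(); yaw=np.degrees(np.arctan2(M[1,0],M[0,0]))
    print("t",s["time_s"],"pos",s["ee_pos"],"yaw",yaw,"tilt",M[2,2],"F",s["contact_force"],"grip",s["grip_width"]*88,s["finger_force"],"q",s["joint_positions"])
    print("tool delta",M.T@(np.array([x,y,z])-s["ee_pos"]), "turn",None if yawdeg is None else -((yawdeg-yaw+180)%360-180))
if __name__=="__main__": to(*map(float,sys.argv[1:]))
E
python3 go.py 606 35 27 183.4
```

```text
t 3.0667 pos [597.1   44.68 163.7 ] yaw -176.50130929010874 tilt -0.9999740708359324 F [-0.11 -0.64  0.54] grip 88.04815644240583 0.0 q [-0.12  0.55  1.3   0.    1.3  -1.75]
tool delta [ -9.26 -10.4  136.62] turn 0.09869070989122974
```

Request:
send_rows --pt "1 0 0 30 0" --pt "1 0 0 30 0" --pt "1 0 0 0 0" --pt "1 0 0 0 0"

```text
time_s: 3.4
ee_pos: [597.5, 46.0, 107.3]
ee_rot: [-0.03, 1.0, 0.0, -0.001]
contact_force: [0.3, -0.1, 0.5]
grip_width: 1.001
finger_force: 0.0
```

```bash
python3 go.py 606 35 27 183.4
```

```text
t 3.4 pos [597.46  45.97 107.35] yaw -176.5075060969691 tilt -0.9999964089871325 F [ 0.34 -0.07  0.45] grip 88.08553526677183 0.0 q [-0.12  0.61  1.37  0.    1.17 -1.75]
tool delta [ -8.07 -11.51  80.32] turn 0.09249390303091332
```

Request:
send_rows --pt "1 -8 -11.5 30 0" --pt "1 0 0 30 0" --pt "0.3 0 0 20.3 0" --pt "0 0 0 0 0" --pt "-0.1 0 0 0 0" --force 5

```text
time_s: 3.82
ee_pos: [607.2, 35.2, 29.2]
ee_rot: [-0.031, 1.0, -0.0, 0.001]
contact_force: [0.7, 0.8, 0.7]
grip_width: 0.802
finger_force: 0.0
```

Request:
send_rows --pt "-1 0 0 0 0" --pt "-1 0 0 0 0" --pt "-1 0 0 0 0" --pt "-1 0 0 0 0"

```text
time_s: 4.15
ee_pos: [607.0, 35.0, 28.8]
ee_rot: [-0.031, 1.0, -0.0, 0.001]
contact_force: [-0.4, 1.1, 0.6]
grip_width: 0.497
finger_force: 0.0
```

```bash
python3 go.py 606 35 27 183.4
```

```text
t 4.15 pos [606.98  34.96  28.78] yaw -176.4938730008058 tilt -0.9999981425341046 F [-0.38  1.13  0.65] grip 43.716374134690604 0.0 q [-0.14  0.72  1.41 -0.    1.01 -1.77]
tool delta [0.98 0.1  1.78] turn 0.10612699919420265
```

Request:
send_rows --pt "-1 0 0 0 0" --pt "-1 0 0 0 0" --pt "-1 0 0 0 0" --pt "-1 0 0 0 0"

```text
time_s: 4.48
ee_pos: [606.7, 34.9, 27.8]
ee_rot: [-0.031, 1.0, -0.0, 0.0]
contact_force: [0.8, -0.5, 2.5]
grip_width: 0.344
finger_force: 5.0
```

Request:
send_rows --pt "-1 0 0 -8 0" --pt "-1 0 0 -8 0" --pt "-1 2 0 -8 0" --pt "-1 0 0 0 0"

```text
time_s: 4.82
ee_pos: [604.9, 34.8, 53.5]
ee_rot: [-0.03, 1.0, -0.0, 0.001]
contact_force: [2.1, 0.9, 0.4]
grip_width: 0.342
finger_force: 5.0
```

```bash
python3 - <<'E'
from go import *
to(606,35,55,183.4)
ims=[]
for n,c in(("top",(322,195)),("scene",(324,205))):
    f=grab(n);im=f["frame"][...,::-1];x,y=c;ims.append(cv2.resize(im[y-30:y+30,x-40:x+40],None,fx=5,fy=5,interpolation=cv2.INTER_CUBIC))
cv2.imwrite("pics/lift1.png",np.hstack(ims))
E
```

```text
t 4.8167 pos [604.94  34.76  53.52] yaw -176.5061360632973 tilt -0.9999968051475538 F [2.11 0.86 0.37] grip 30.091298018531305 5.000020739680622 q [-0.14  0.68  1.4   0.    1.05 -1.77]
tool delta [-1.08  0.17 -1.47] turn 0.09386393670274629
```

View pics/lift1.png

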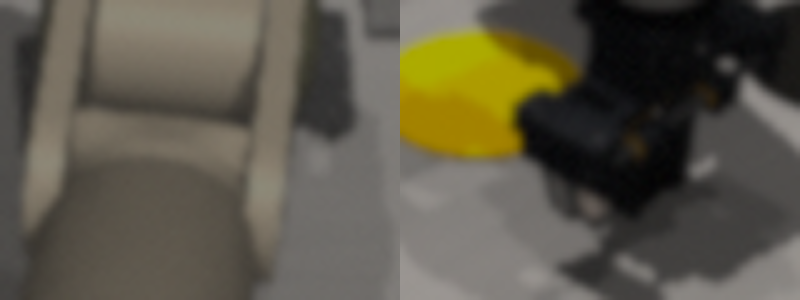

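The head is held at 30 mm width. The grey casing shows just under the gripper at scene crop (585,195). I'll lift further so it can hang.

Request:
send_rows --pt "-1 2 0 -12 0" --pt "-1 2 0 -12 0" --pt "-1 2 0 -12 0" --pt "-1 2 0 -12 0" --pt "-1 0 0 -12 0"

```text
time_s: 5.33
ee_pos: [596.2, 34.3, 113.1]
ee_rot: [-0.03, 1.0, -0.0, 0.0]
contact_force: [1.5, 0.0, -2.6]
grip_width: 0.346
finger_force: 5.0
```

Request:
send_rows --pt "-1 0 0 -12 0" --pt "-1 0 0 -12 0" --pt "-1 0 0 0 0" --pt "-1 0 0 0 0"

```text
time_s: 5.67
ee_pos: [596.6, 34.3, 136.4]
ee_rot: [-0.03, 1.0, -0.0, 0.001]
contact_force: [-0.3, -0.0, -3.1]
grip_width: 0.339
finger_force: 5.0
```

```bash
python3 - <<'E'
from go import *
to(606,35,140,183.4)
f=grab("scene");im=f["frame"][...,::-1];x,y=proj(f,arm.sense()["ee_pos"]-[0,0,35]).astype(int);print(x,y)
cv2.imwrite("pics/lift2.png",cv2.resize(im[y-38:y+38,x-50:x+50],None,fx=6,fy=6,interpolation=cv2.INTER_CUBIC))
E
```

```text
t 5.6667 pos [596.55  34.3  136.37] yaw -176.5054826641905 tilt -0.999999018986534 F [-0.33 -0.05 -3.09] grip 29.809176874948985 4.99965637922287 q [-0.14  0.57  1.34 -0.    1.23 -1.77]
tool delta [-9.48  0.12 -3.61] turn 0.09451733580954169
331 196
```

View pics/lift2.png

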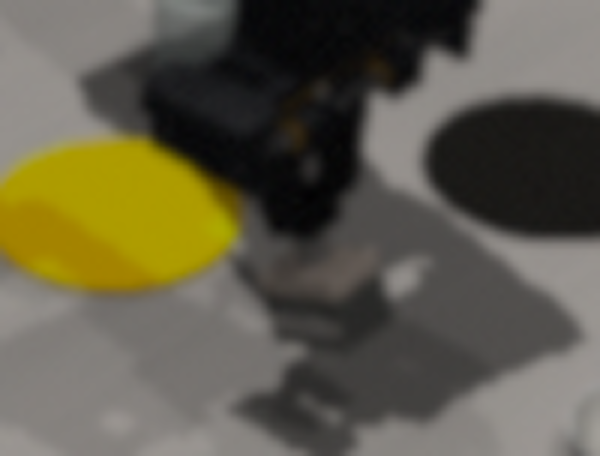

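The stamp hangs foot-down from the head: casing at crop (330,295), roughly level. I'll carry it to the large black pad at crop (530,165).

Request:
send_rows --pt "-1 1.9 15 0 0" --pt "-1 1.9 30 0 0" --pt "-1 1.9 35 0 0" --pt "-1 1.9 35 0 0" --pt "-1 1.9 35 0 0"

```text
time_s: 6.13
ee_pos: [576.8, 185.6, 134.7]
ee_rot: [-0.03, 1.0, 0.0, -0.001]
contact_force: [0.4, -0.8, -2.6]
grip_width: 0.347
finger_force: 5.0
```

Request:
send_rows --pt "-1 1.9 35 0 0" --pt "-1 1.9 30 0 0" --pt "-1 1.9 20 0 0" --pt "-1 1.9 12 0 0" --pt "-1 1.9 7.3 0 0"

```text
time_s: 6.55
ee_pos: [561.1, 288.7, 134.8]
ee_rot: [-0.031, 1.0, -0.0, -0.001]
contact_force: [0.8, -0.5, -2.3]
grip_width: 0.338
finger_force: 5.0
```

Request:
send_rows --pt "-1 0 0 10 0" --pt "-1 0 0 15 0" --pt "-1 0 0 15 0" --pt "-1 0 0 8 0" --pt "-1 0 0 0 0"

```text
time_s: 6.97
ee_pos: [562.7, 286.2, 86.7]
ee_rot: [-0.03, 1.0, 0.0, 0.0]
contact_force: [1.4, 3.4, 5.7]
grip_width: 0.341
finger_force: 5.0
```

```bash
python3 - <<'E'
from go import *
to(562,287,77,183.4)
f=grab("scene");im=f["frame"][...,::-1];x,y=proj(f,arm.sense()["ee_pos"]-[0,0,45]).astype(int);print(x,y)
cv2.imwrite("pics/pad1.png",cv2.resize(im[y-30:y+30,x-40:x+40],None,fx=8,fy=8,interpolation=cv2.INTER_CUBIC))
E
```

```text
t 6.9667 pos [562.7  286.17  86.68] yaw -176.59764424961466 tilt -0.999999749162339 F [1.35 3.45 5.67] grip 30.000546411596734 5.0002321600914 q [ 0.28  0.68  1.29  0.    1.17 -1.35]
tool delta [0.66 0.87 9.68] turn 0.0023557503852771333
372 176
```

View pics/pad1.png

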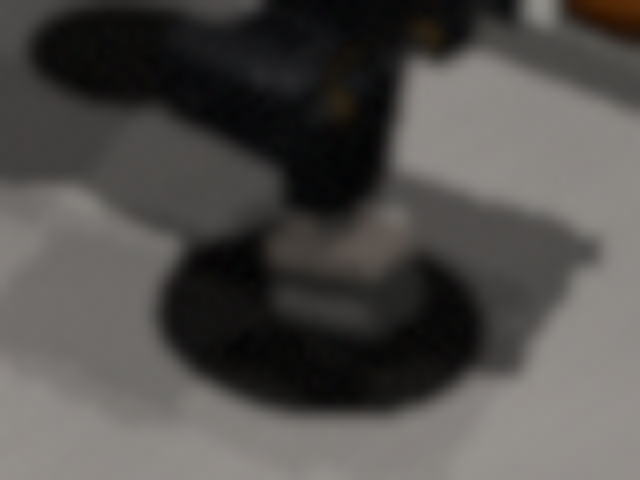

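The stamp stands on the pad at crop (340,280) with contact force of about 6 N. I'll let go, rise and inspect.

Request:
send_rows --pt "-0.2 0 0 0 0" --pt "0 0 0 0 0" --pt "0.4 0 0 0 0" --pt "0.4 0 0 0 0" --pt "0.4 0 0 -5 0"

```text
time_s: 7.43
ee_pos: [561.7, 286.6, 91.8]
ee_rot: [-0.03, 1.0, -0.0, -0.001]
contact_force: [0.6, 0.7, 0.3]
grip_width: 0.678
finger_force: 0.0
```

Request:
send_rows --pt "0.4 0 0 -20 0" --pt "0.4 0 0 -40 0" --pt "0.4 0 -40 -30 0" --pt "0.4 0 -40 0 0" --pt "0.4 0 -40 0 0"

```text
time_s: 7.85
ee_pos: [569.2, 173.1, 179.8]
ee_rot: [-0.032, 1.0, 0.0, 0.002]
contact_force: [1.0, -1.4, -1.3]
grip_width: 0.699
finger_force: 0.0
```

Request:
send_rows --pt "0.4 0 -40 0 0" --pt "0.4 0 -40 0 0" --pt "0.4 0 -20 0 0"

```text
time_s: 8.1
ee_pos: [575.1, 70.2, 178.1]
ee_rot: [-0.029, 1.0, -0.0, 0.0]
contact_force: [0.4, -0.4, -0.4]
grip_width: 0.698
finger_force: 0.0
```

```bash
cat >> fit.py <<'E'
def stand(p): # x,y,z foot, yaw of stamp x, tilt about stamp y
    M=(R.from_euler("z",p[3])*R.from_euler("y",p[4] if len(p)>4 else 0)).as_matrix()
    return [b@M.T+np.array(p[:3]) for b in STAMP]
E
python3 - <<'E'
from fit import *
from go import to
to(562,287,87,183.4)
F={n:grab(n) for n in("top","scene")}; M={};ims=[]
P0=[562,287,3]
for n in F:
    ds=nets.outline_of(n,"stamp_center"); c=proj(F[n],np.array(P0)+[0,0,42]); d=min(ds,key=lambda d:np.hypot(*(np.array(d["pixel"])-c))); print(n,c,d["conf"],d["pixel"],d["pixels"].sum()); M[n]=up(d["pixels"])
for z in(3,):
  cost=lambda p:-sum(iou(F[n],stand([p[0],p[1],z,p[2],p[3]]),M[n]) for n in F)
  b=minimize(cost,[562,287,.06,0],method="Nelder-Mead",options=dict(initial_simplex=np.array([562,287,.06,0])+np.vstack([np.zeros(4),np.diag([12,12,.3,.15])]),xatol=.05,fatol=1e-4))
  print(b.x,b.fun)
q=[b.x[0],b.x[1],3,b.x[2],b.x[3]]
for n in F:
    x,y=proj(F[n],[562,287,40]).astype(int);im=F[n]["frame"][...,::-1];a=cv2.resize(im[y-30:y+30,x-40:x+40],None,fx=5,fy=5,interpolation=cv2.INTER_CUBIC)
    m=cv2.resize(sil(F[n],stand(q))[(y-30)*S:(y+30)*S,(x-40)*S:(x+40)*S],(400,300));cv2.drawContours(a,cv2.findContours(m,0,1)[0],-1,(0,255,0),1);ims.append(a)
cv2.imwrite("pics/stand1.png",np.hstack(ims))
E
```

```text
t 8.1 pos [575.15  70.16 178.07] yaw -176.65445585786077 tilt -0.9999994331344408 F [ 0.36 -0.36 -0.38] grip 61.43231834234339 0.0 q [-0.08  0.5   1.34 -0.    1.3  -1.71]
tool delta [  0.51 217.33  90.86] turn -0.05445585786083029
top [234.81 203.45] 0.55 [370.0, 244.2] 300
scene [372.69 175.28] 0.89 [374.6, 180.5] 310
[572.39 296.02  -0.41   0.15] -0.8011599005799502
```

View pics/stand1.png

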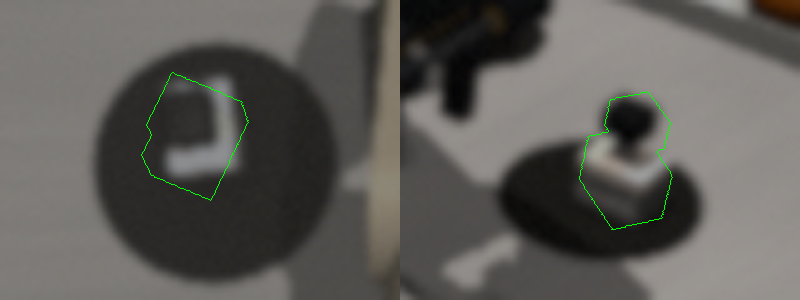

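The stamp stands upright on the pad, with the casing's bright L at top-view crop (200,127) and the head up. The top net missed it and returned the blue one, so that fit is invalid. I'll measure the standing stamp again from brightness in the top view and from the scene outline.

```bash
python3 - <<'E'
from fit import *
np.set_printoptions(precision=2,suppress=True)
F={n:grab(n) for n in("top","scene")}
d=min(nets.outline_of("scene","stamp_center"),key=lambda d:np.hypot(*(np.array(d["pixel"])-[373,176]))); M=up(d["pixels"]); print(d["conf"],d["pixel"])
for yaw in(0,.06,.12):
  b=minimize(lambda p:-iou(F["scene"],stand([p[0],p[1],3,yaw]),M),[572,290],method="Nelder-Mead",options=dict(initial_simplex=[[572,290],[585,290],[572,303]],xatol=.05,fatol=1e-4)); print("scene",yaw,b.x,b.fun)
f=F["top"];x,y=proj(f,[562,287,40]).astype(int)
g=cv2.resize(f["frame"][y-30:y+30,x-40:x+40].astype(np.float32).mean(2),None,fx=5,fy=5,interpolation=cv2.INTER_CUBIC)
m=np.zeros(g.shape,np.uint8);m[60:195,140:260]=g[60:195,140:260]>85
pts=cv2.findNonZero(m)[:,0]; w=np.array([onz(f,(x-40+(p[0]+.5)/5-.5,y-30+(p[1]+.5)/5-.5),45)[:2] for p in pts],np.float32)
print("top casing",cv2.minAreaRect(w),w.min(0),w.max(0))
# bright label of box re-check
E
```

```text
0.68 [375.7, 179.8]
scene 0 [576.11 294.15] -0.919588592800374
scene 0.06 [575.59 294.3 ] -0.925293657008614
scene 0.12 [575.94 294.07] -0.9263389351342861
top casing ((586.237060546875, 293.8812561035156), (73.59498596191406, 53.44752883911133), 6.149763107299805) [549.13 265.52] [620.02 323.84]
```

```bash
cat >> fit.py <<'E'
def hullmask(f,pts,win,s=8):
    x0,y0,w,h=win; m=np.zeros((h*s,w*s),np.uint8)
    q=np.array([proj(f,p) for p in pts]); q=(q+.5-[x0,y0])*s
    cv2.fillConvexPoly(m,cv2.convexHull((q*16).astype(np.float32)).astype(np.int32),1,shift=4); return m
def resid(f,p,win,bgplane,sig=1.0,s=8,full=False):
    """appearance fit: background plane mask(s) + casing top / 4 walls / stem / head top / head walls with free grey levels"""
    c,st,h=stand(p); tri_=lambda b,k:b[[i for i in range(8) if (i&1)==k]]
    lab=np.zeros((win[3]*s,win[2]*s),np.uint8)
    for i,P in enumerate(bgplane): lab[hullmask(f,P,win,s)>0]=1+i
    cam=-f["extrinsics"][:3,:3].T@f["extrinsics"][:3,3]; n=10
    for b in(c,st,h):
        ctr=b.mean(0)
        for bit in(4,2,1):
            for v in(0,bit):
                F_=b[[i for i in range(8) if (i&bit)==v]]; m=F_.mean(0)
                if (cam-m)@(m-ctr)>0: lab[hullmask(f,F_,win,s)>0]=n
                n+=1
    y=f["frame"][win[1]:win[1]+win[3],win[0]:win[0]+win[2]].astype(float).mean(2).ravel()
    A=np.stack([cv2.resize(cv2.GaussianBlur((lab==k).astype(np.float32),(0,0),sig*s),(win[2],win[3]),interpolation=cv2.INTER_AREA).ravel() for k in np.unique(lab)],1)
    x=np.linalg.lstsq(np.r_[A,1e-3*np.eye(A.shape[1])],np.r_[y,np.zeros(A.shape[1])],rcond=None)[0]; r=A@x-y
    return np.sqrt((r**2).mean())
def afit(F,p0,z,bg,half=(17,15)):
    W={}
    for n,f in F.items():
        u=proj(f,[p0[0],p0[1],z+42]).astype(int); W[n]=(u[0]-half[0],u[1]-half[1],2*half[0],2*half[1])
    def one(ns):
        cost=lambda p:sum(resid(F[n],[p[0],p[1],z,p[2]],W[n],bg) for n in ns)
        return minimize(cost,p0,method="Nelder-Mead",options=dict(initial_simplex=np.array(p0)+np.vstack([np.zeros(3),np.diag([10,10,.15])]),xatol=.05,fatol=1e-3))
    for ns in(["top"],["scene"],["top","scene"]):
        b=one(ns); print(ns,b.x,b.fun)
E
python3 - <<'E'
from fit import *
np.set_printoptions(precision=2,suppress=True)
F={n:grab(n) for n in("top","scene")}
t=np.linspace(0,2*np.pi,60); bg=[np.c_[562+75*np.cos(t),287+75*np.sin(t),3+0*t]]
for p in([570,290,.06],[580,295,.06]): afit(F,p,3,bg)
E
```

```text
['top'] [579.07 288.71   0.09] 3.556360327381344
['scene'] [580.79 286.29   0.08] 11.001008583241827
['top', 'scene'] [579.37 288.64   0.08] 15.005531424711258
['top'] [579.08 288.64   0.09] 4.2903686863972785
['scene'] [581.27 285.84   0.11] 11.161464041709753
['top', 'scene'] [579.44 288.41   0.09] 15.931646147560388
```

The stamp stands at (579.5, 288) with yaw about 4.9°, 17 mm from the pad centre, which is within limits. I'll go back and regrip the head higher up, with more force.

Request:
send_rows --pt "0.4 0 35 0 -1.5" --pt "0.4 0 40 0 0" --pt "0.4 0 40 0 0" --pt "0.4 0 40 0 0" --pt "0.4 0 35 0 0"

```text
time_s: 8.97
ee_pos: [558.5, 266.5, 177.6]
ee_rot: [-0.044, 0.999, 0.0, 0.0]
contact_force: [0.6, -0.5, -0.9]
grip_width: 0.698
finger_force: 0.0
```

Request:
send_rows --pt "0.4 0 27 20 0" --pt "0.4 0 0 20 0" --pt "0.4 0 0 0 0" --pt "0.4 0 0 0 0"

```text
time_s: 9.3
ee_pos: [556.5, 290.7, 137.1]
ee_rot: [-0.044, 0.999, -0.0, -0.001]
contact_force: [-0.4, -0.4, 0.3]
grip_width: 0.7
finger_force: 0.0
```

```bash
python3 go.py 579.4 288 80 184.9
```

```text
t 9.3 pos [556.54 290.67 137.06] yaw -174.94210052164368 tilt -0.9999977916071888 F [-0.4  -0.41  0.34] grip 61.558047404869754 0.0 q [ 0.29  0.62  1.25 -0.    1.28 -1.37]
tool delta [-22.65  -4.64  57.02] turn 0.15789947835628482
```

Request:
send_rows --pt "0.4 -12 -2.6 0 0" --pt "0.4 -10.6 -2 20 0" --pt "0.4 0 0 20 0" --pt "0.4 0 0 12 0" --pt "0.4 0 0 5 0"

```text
time_s: 9.72
ee_pos: [580.3, 286.7, 80.1]
ee_rot: [-0.043, 0.999, -0.0, -0.0]
contact_force: [-0.2, -0.1, -0.3]
grip_width: 0.703
finger_force: 0.0
```

Request:
send_rows --pt "0 0 0 0 0" --pt "-0.2 0 0 0 0" --pt "-0.3 0 0 0 0" --pt "-0.4 0 0 0 0" --pt "-0.5 0 0 0 0" --force 20

```text
time_s: 10.13
ee_pos: [580.3, 287.8, 81.5]
ee_rot: [-0.044, 0.999, 0.0, 0.001]
contact_force: [0.3, 1.5, 0.4]
grip_width: 0.351
finger_force: 0.4
```

```bash
python3 go.py 579.4 288 80 184.9
```

```text
t 10.1333 pos [580.33 287.77  81.47] yaw -175.00637668227984 tilt -0.9999988824901731 F [0.26 1.5  0.43] grip 30.869771312061676 0.4341979790478945 q [ 0.28  0.71  1.24  0.    1.19 -1.38]
tool delta [0.91 0.31 1.47] turn 0.09362331772013022
```

Request:
send_rows --pt "-1 0 0 0 0" --pt "-1 0 0 0 0" --pt "-1 0 0 -15 0" --pt "-1 0 0 -30 0" --pt "-1 0 0 -30 1.7"

```text
time_s: 10.55
ee_pos: [579.2, 287.4, 154.9]
ee_rot: [-0.029, 1.0, -0.001, -0.002]
contact_force: [-0.3, -0.2, -1.7]
grip_width: 0.335
finger_force: 20.0
```

Request:
send_rows --pt "-1 0 -10 -30 0" --pt "-1 3 -25 -15 0" --pt "-1 3 -35 0 0" --pt "-1 3 -35 0 0" --pt "-1 3 -35 0 0"

```text
time_s: 10.97
ee_pos: [575.4, 146.0, 200.3]
ee_rot: [-0.029, 1.0, -0.0, -0.0]
contact_force: [0.2, 0.5, -3.8]
grip_width: 0.339
finger_force: 20.0
```

Request:
send_rows --pt "-1 3 -35 0 0" --pt "-1 3 -35 0 0" --pt "-1 3 -35 0 0" --pt "-1 3 -35 0 0" --pt "-1 3 -35 0 0"

```text
time_s: 11.38
ee_pos: [570.5, -30.0, 200.1]
ee_rot: [-0.029, 1.0, 0.0, -0.001]
contact_force: [0.6, -0.6, -3.8]
grip_width: 0.34
finger_force: 20.0
```

Request:
send_rows --pt "-1 3 -35 0 0" --pt "-1 3 -35 0 0" --pt "-1 3 -35 0 0" --pt "-1 3 -35 0 0" --pt "-1 3 -35 0 0"

```text
time_s: 11.8
ee_pos: [565.6, -205.5, 200.0]
ee_rot: [-0.029, 1.0, 0.0, -0.001]
contact_force: [0.7, -0.1, -3.2]
grip_width: 0.341
finger_force: 20.0
```

Request:
send_rows --pt "-1 3 -30 0 0" --pt "-1 3 -20 0 0" --pt "-1 0 -10 0 0" --pt "-1 0 0 0 0" --pt "-1 0 0 0 0"

```text
time_s: 12.22
ee_pos: [563.7, -263.4, 200.1]
ee_rot: [-0.029, 1.0, 0.001, -0.0]
contact_force: [0.2, 0.4, -3.2]
grip_width: 0.337
finger_force: 20.0
```

```bash
python3 go.py 566.7 -318.3 148 183.3
```

```text
t 12.2167 pos [ 563.65 -263.43  200.12] yaw -176.71171542367318 tilt -0.9999990715276309 F [ 0.19  0.44 -3.18] grip 29.6566464782413 19.99970199947711 q [-0.63  0.55  1.18  0.    1.41 -2.26]
tool delta [  0.07 -55.01  52.06] turn -0.011715423673194891
```

Request:
send_rows --pt "-1 0 -25 0 0" --pt "-1 0 -20 10 0" --pt "-1 0 -10 20 0" --pt "-1 0 0 8 0" --pt "-1 0 0 0 0"

```text
time_s: 12.63
ee_pos: [566.4, -317.0, 160.2]
ee_rot: [-0.029, 1.0, 0.002, -0.002]
contact_force: [0.1, 1.0, -3.6]
grip_width: 0.337
finger_force: 20.0
```

```bash
python3 - <<'E'
from fit import *
from go import to
to(566.7,-318.3,148,183.3)
F={n:grab(n) for n in("top","scene")}; ims=[]
e=arm.sense()["ee_pos"]; q=[e[0]-.9,e[1],e[2]-78,np.radians(3.3)]
for n in F:
    x,y=proj(F[n],q[:3]).astype(int);im=F[n]["frame"][...,::-1];a=cv2.resize(im[y-30:y+30,x-40:x+40],None,fx=5,fy=5,interpolation=cv2.INTER_CUBIC)
    m=cv2.resize(sil(F[n],stand(q))[(y-30)*S:(y+30)*S,(x-40)*S:(x+40)*S],(400,300));cv2.drawContours(a,cv2.findContours(m,0,1)[0],-1,(0,255,0),1);ims.append(a)
cv2.imwrite("pics/label1.png",np.hstack(ims))
E
```

```text
t 12.6333 pos [ 566.4  -317.01  160.22] yaw -176.65266798927087 tilt -0.9999855762792789 F [ 0.07  0.96 -3.61] grip 29.697202969183277 19.99967631069012 q [-0.69  0.63  1.14  0.    1.37 -2.32]
tool delta [-0.26 -1.35 12.21] turn 0.047332010729178364
```

View pics/label1.png

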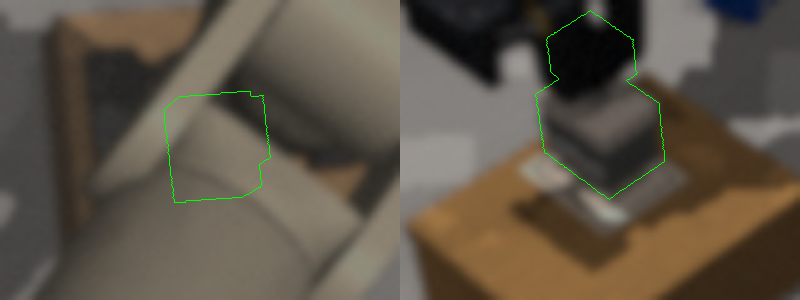

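In the scene crop the stamp hangs upright over the label (label at crop (600,195), casing at (600,130)), in line with the predicted outline. I'll lower it, watching the force.

Request:
send_rows --pt "-1 0 -0.5 4 0" --pt "-1 0 0 3 0" --pt "-1 0 0 0 0" --pt "-1 0 0 0 0"

```text
time_s: 13.07
ee_pos: [567.0, -319.3, 155.7]
ee_rot: [-0.029, 1.0, 0.0, 0.0]
contact_force: [0.4, -0.1, -3.1]
grip_width: 0.339
finger_force: 20.0
```

```bash
python3 go.py 566.7 -318.3 148 183.3
```

```text
t 13.0667 pos [ 566.96 -319.25  155.74] yaw -176.68618761498058 tilt -0.9999999982403075 F [ 0.42 -0.12 -3.12] grip 29.792660542245244 19.99958101892844 q [-0.69  0.64  1.15  0.    1.36 -2.32]
tool delta [0.21 0.97 7.74] turn 0.01381238501937787
```

Request:
send_rows --pt "-1 0 0.9 3 0" --pt "-1 0 0 3 0" --pt "-1 0 0 1 0" --pt "-1 0 0 0 0"

```text
time_s: 13.4
ee_pos: [566.8, -318.6, 148.6]
ee_rot: [-0.029, 1.0, 0.0, 0.0]
contact_force: [-0.8, -0.6, -2.7]
grip_width: 0.339
finger_force: 20.0
```

Request:
send_rows --pt "-1 0 0 2 0" --pt "-1 0 0 0 0"

```text
time_s: 13.57
ee_pos: [566.9, -318.7, 146.9]
ee_rot: [-0.029, 1.0, -0.0, 0.0]
contact_force: [-1.3, 2.2, 4.2]
grip_width: 0.339
finger_force: 20.0
```

Request:
send_rows --pt "-1 0 0 2 0" --pt "-1 0 0 0 0"

```text
time_s: 13.73
ee_pos: [566.9, -318.7, 144.8]
ee_rot: [-0.029, 1.0, -0.0, 0.0]
contact_force: [-1.5, 2.1, 5.1]
grip_width: 0.341
finger_force: 20.0
```

```bash
python3 go.py 566.7 -318.3 138 183.3
```

```text
t 13.7333 pos [ 566.91 -318.72  144.82] yaw -176.70430596079956 tilt -0.99999984192472 F [-1.46  2.12  5.07] grip 29.978910085642877 20.000406026956625 q [-0.69  0.65  1.16  0.    1.33 -2.32]
tool delta [0.19 0.43 6.82] turn -0.00430596079957013
```

Contact is at TCP z of about 148 and the spring is compressing at about 0.5 N/mm. I'll keep going to the stop.

Request:
send_rows --pt "-1 0 0 2 0" --pt "-1 0 0 2 0" --pt "-1 0 0 1 0" --pt "-1 0 0 0 0"

```text
time_s: 14.07
ee_pos: [567.0, -318.7, 140.2]
ee_rot: [-0.029, 1.0, -0.0, 0.0]
contact_force: [-2.6, 2.8, 7.8]
grip_width: 0.34
finger_force: 20.0
```

Request:
send_rows --pt "-1 0 0 1.5 0" --pt "-1 0 0 0 0"

```text
time_s: 14.23
ee_pos: [567.0, -318.7, 138.8]
ee_rot: [-0.029, 1.0, -0.0, 0.0]
contact_force: [-2.2, 2.8, 7.9]
grip_width: 0.335
finger_force: 20.0
```

Request:
send_rows --pt "-1 0 0 1 0" --pt "-1 0 0 0 0"

```text
time_s: 14.4
ee_pos: [567.0, -318.6, 138.3]
ee_rot: [-0.029, 1.0, -0.0, 0.001]
contact_force: [-2.9, 3.6, 10.6]
grip_width: 0.335
finger_force: 20.0
```

```bash
python3 go.py 566.7 -318.3 138 183.3
```

```text
t 14.4 pos [ 566.99 -318.62  138.34] yaw -176.69934320445196 tilt -0.9999992088250079 F [-2.89  3.64 10.62] grip 29.480329832462683 20.00101273530163 q [-0.69  0.65  1.17  0.    1.32 -2.32]
tool delta [0.27 0.33 0.34] turn 0.0006567955480250021
```

Request:
send_rows --pt "-1 0 0 1 0" --pt "-1 0 0 0.5 0" --pt "-1 0 0 0 0" --pt "-1 0 0 0 0" --pt "-1 0 0 0 0" --force 30

```text
time_s: 14.82
ee_pos: [567.0, -318.6, 138.2]
ee_rot: [-0.029, 1.0, -0.001, 0.001]
contact_force: [-4.7, 5.3, 18.4]
grip_width: 0.335
finger_force: 30.0
```

```bash
python3 - <<'E'
from fit import *
from go import to
to(566.7,-318.3,138,183.3)
f=grab("scene"); x,y=proj(f,[566,-318,95]).astype(int);im=f["frame"][...,::-1];ims=[]
a=cv2.resize(im[y-30:y+30,x-32:x+32],None,fx=6,fy=6,interpolation=cv2.INTER_CUBIC);b=a.copy()
o=lambda p:(((proj(f,p)+.5-[x-32,y-30])*6)).astype(int)
c=stand([566,-318.3,70,np.radians(3.3)])[0]
for i in range(8):
    for k in(1,2,4):
        if i<i^k: cv2.line(b,tuple(map(int,o(c[i]))),tuple(map(int,o(c[i^k]))),(0,255,0),1)
cv2.imwrite("pics/press.png",np.hstack([a,b]))
E
```

```text
t 14.8167 pos [ 567.05 -318.61  138.23] yaw -176.69212253331972 tilt -0.999996869969697 F [-4.73  5.33 18.37] grip 29.46166266404579 30.002854205667973 q [-0.69  0.65  1.17  0.    1.31 -2.32]
tool delta [0.33 0.33 0.23] turn 0.007877466680270118
```

View pics/press.png

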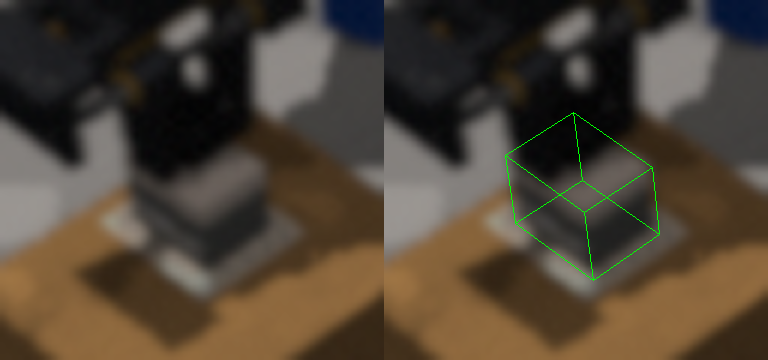

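The stamp stands squarely on the label: foot centre about crop (201,222), label centre about (200,225). The head is at its stop with 18 N at constant height. Now I'll lift it and return to the pad.

Request:
send_rows --pt "-1 0 0 -5 0" --pt "-1 0 0 -8 0" --pt "-1 0 0 -12 0" --pt "-1 0 0 -20 0" --pt "-1 0 0 -20 0"

```text
time_s: 15.28
ee_pos: [566.5, -318.6, 200.0]
ee_rot: [-0.029, 1.0, 0.001, -0.001]
contact_force: [0.2, -0.3, -2.4]
grip_width: 0.336
finger_force: 30.0
```

Request:
send_rows --pt "-1 0 15 0 0" --pt "-1 -2 30 0 0" --pt "-1 -2 35 0 0" --pt "-1 -2 35 0 0" --pt "-1 -2 35 0 0"

```text
time_s: 15.7
ee_pos: [565.8, -167.2, 199.8]
ee_rot: [-0.028, 1.0, 0.0, -0.0]
contact_force: [0.9, -0.1, -3.3]
grip_width: 0.335
finger_force: 30.0
```

Request:
send_rows --pt "-1 -2 35 0 0" --pt "-1 -2 35 0 0" --pt "-1 -2 35 0 0" --pt "-1 -2 35 0 0" --pt "-1 -2 35 0 0"

```text
time_s: 16.12
ee_pos: [565.8, 8.4, 200.0]
ee_rot: [-0.029, 1.0, 0.0, -0.0]
contact_force: [0.2, -0.0, -2.2]
grip_width: 0.334
finger_force: 30.0
```

Request:
send_rows --pt "-1 -2 35 0 0" --pt "-1 -2 35 0 0" --pt "-1 -2 35 0 0" --pt "-1 -2 35 0 0" --pt "-1 -2 35 0 0"

```text
time_s: 16.53
ee_pos: [565.8, 183.7, 199.9]
ee_rot: [-0.029, 1.0, -0.0, -0.0]
contact_force: [0.9, -0.2, -2.5]
grip_width: 0.335
finger_force: 30.0
```

Request:
send_rows --pt "-1 -2 35 0 0" --pt "-1 -1 30 0 0" --pt "-1 0 25 0 0" --pt "-1 0 12 0 0" --pt "-1 0 0 0 0"

```text
time_s: 16.95
ee_pos: [562.7, 286.2, 199.7]
ee_rot: [-0.03, 1.0, 0.0, -0.0]
contact_force: [-0.2, 0.7, -3.2]
grip_width: 0.337
finger_force: 30.0
```

```bash
python3 go.py 563 287 84 183.3
```

```text
t 16.95 pos [562.67 286.16 199.65] yaw -176.54745296301752 tilt -0.9999995561582816 F [-0.25  0.66 -3.16] grip 29.63491511727972 29.999621557071805 q [ 0.28  0.57  1.15  0.    1.43 -1.35]
tool delta [ -0.49   0.81 115.65] turn 0.15254703698246885
```

Request:
send_rows --pt "-1 0 0 25 0" --pt "-1 0 0 35 0" --pt "-1 0 0 30 0" --pt "-1 0 0 15 0" --pt "-1 0 0 7 0"

```text
time_s: 17.37
ee_pos: [562.4, 282.3, 85.5]
ee_rot: [-0.028, 1.0, -0.001, -0.002]
contact_force: [0.2, -0.3, -3.2]
grip_width: 0.338
finger_force: 30.0
```

Request:
send_rows --pt "-1 0 0 2 0" --pt "-1 0 0 2 0" --pt "-1 0 0 0 0"

```text
time_s: 17.62
ee_pos: [563.8, 283.8, 85.5]
ee_rot: [-0.029, 1.0, 0.0, 0.001]
contact_force: [0.3, 0.8, -3.3]
grip_width: 0.34
finger_force: 30.0
```

Request:
send_rows --pt "-1 0 0 1.5 0" --pt "-1 0 0 1 0" --pt "-1 0 0 0 0"

```text
time_s: 17.87
ee_pos: [563.3, 284.1, 82.5]
ee_rot: [-0.029, 1.0, 0.0, 0.0]
contact_force: [0.0, -1.2, -3.5]
grip_width: 0.338
finger_force: 30.0
```

```bash
python3 go.py 563 287 81 183.3
```

```text
t 17.8667 pos [563.35 284.12  82.5 ] yaw -176.70388810351562 tilt -0.999999666324086 F [ 0.03 -1.16 -3.53] grip 29.70413528605787 29.999491120688617 q [ 0.28  0.68  1.3  -0.    1.16 -1.35]
tool delta [0.18 2.89 1.5 ] turn -0.0038881035156919097
```

Request:
send_rows --pt "-1 0 0 1 0" --pt "-1 0 0 0.7 0" --pt "-1 0 0 0 0" --force 10

```text
time_s: 18.12
ee_pos: [563.4, 284.2, 81.0]
ee_rot: [-0.029, 1.0, 0.0, 0.001]
contact_force: [-0.8, 0.6, 3.2]
grip_width: 0.345
finger_force: 10.0
```

```bash
python3 go.py 563 287 81 183.3
```

```text
t 18.1167 pos [563.41 284.25  81.01] yaw -176.69746632697803 tilt -0.9999994133628769 F [-0.81  0.65  3.19] grip 30.347388188569333 10.000076571595855 q [ 0.28  0.68  1.3  -0.    1.16 -1.35]
tool delta [0.25 2.77 0.01] turn 0.0025336730219578385
```

The foot is on the pad with 3 N upward. I'll let go, rise clear and check.

Request:
send_rows --pt "-0.2 0 0 0 0" --pt "0 0 0 0 0" --pt "0.4 0 0 0 0" --pt "0.4 0 0 0 0" --pt "0.4 0 0 -5 0"

```text
time_s: 18.53
ee_pos: [562.8, 283.9, 84.7]
ee_rot: [-0.029, 1.0, -0.0, -0.001]
contact_force: [-0.4, 0.1, 0.9]
grip_width: 0.679
finger_force: 0.0
```

Request:
send_rows --pt "0.4 0 0 -20 0" --pt "0.4 0 0 -40 0" --pt "0.4 0 -40 -30 0" --pt "0.4 0 -40 0 0" --pt "0.4 0 -40 0 0"

```text
time_s: 18.95
ee_pos: [570.1, 170.3, 172.6]
ee_rot: [-0.03, 1.0, 0.0, 0.002]
contact_force: [0.8, -0.7, -0.0]
grip_width: 0.702
finger_force: 0.0
```

Request:
send_rows --pt "0.4 0 -40 0 0" --pt "0.4 0 -40 0 0" --pt "0.4 0 -20 0 0" --pt "0.4 0 0 0 0" --pt "0.4 0 0 0 0"

```text
time_s: 19.37
ee_pos: [575.6, 70.5, 170.7]
ee_rot: [-0.028, 1.0, 0.0, 0.0]
contact_force: [0.1, 1.0, -0.0]
grip_width: 0.697
finger_force: 0.0
```

```bash
python3 - <<'E'
from fit import *
from go import to
to(562,287,87,183.4)
F={n:grab(n) for n in("top","scene")}; ims=[]
t=np.linspace(0,2*np.pi,60); bg=[np.c_[562+75*np.cos(t),287+75*np.sin(t),3+0*t]]
afit(F,[563,285,.06],3,bg)
f=F["top"];g=f["frame"].astype(int);m=((g.max(2)-g.min(2)<40)&(g.mean(2)>110)).astype(np.uint8)[175:215,420:462]
k,l,s,c=cv2.connectedComponentsWithStats(m);i=1+np.argmax(s[1:,4]);print("label",onz(f,c[i]+[420,175],70),s[i])
for n in F:
    x,y=proj(F[n],[562,287,40]).astype(int);im=F[n]["frame"][...,::-1];ims.append(cv2.resize(im[y-30:y+30,x-40:x+40],None,fx=5,fy=5,interpolation=cv2.INTER_CUBIC))
cv2.imwrite("pics/final.png",np.hstack(ims))
E
```

```text
t 19.3667 pos [575.56  70.49 170.67] yaw -176.8256835430808 tilt -0.9999999250707499 F [ 0.12  0.99 -0.03] grip 61.34874674962978 0.0 q [-0.08  0.51  1.35  0.    1.28 -1.71]
tool delta [  1.57 216.9   83.73] turn -0.22568354308077687
['top'] [562.27 285.24   0.06] 3.1428675915999755
['scene'] [564.93 281.86   0.1 ] 10.574541673263948
['top', 'scene'] [562.71 284.97   0.05] 14.804854777977507
label [ 566.41 -318.15   70.  ] [  8   7  25  28 591]
```

View pics/final.png

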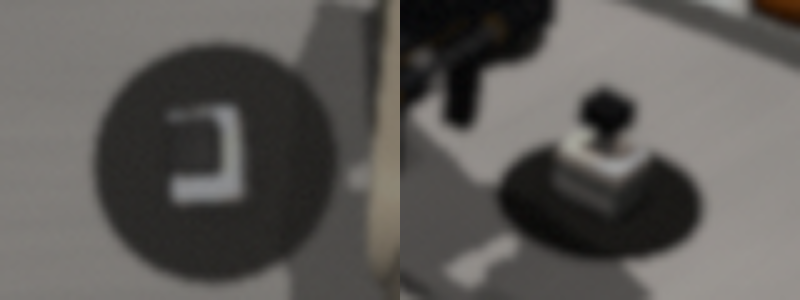

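The stamp stands upright near the pad centre at (562.7, 285), with its head up. The label and box are where they were, and the gripper is clear.

```bash
python3 -c "
from plant import order
print(order.finish_job())"
```

```text
the job is handed in; nothing more can be done
None
```

The job is handed in at about 19.5 s of the 64 s; no verdict came back. The stamp was stood on the pad and let go, pressed to its stop on the label, then stood back upright and let go near the pad centre. The last picture shows the box unmoved; I did not re-measure the other bystanders.

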